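# Clear the bench slide and give it a shot of oil

## Task

Wipe the three loose metal offcuts off the slide's bed into its chip tray with the scraper block, keeping the fingers off the sharp offcuts. When the bed is clear, and not before, press the lubrication pump's plunger fully down to its stop, hold it there for a moment and let it spring back up. Leave the scraper block standing upright on the bare worktop, and leave the jars and the thread spool where they are.

Things in the scene. Friction and masses are not known exactly. Their poses are not given: they have to be found in the camera images.
- slide_bed: Bench slide unit, fixed. Origin on the worktop under the bed; z up; y runs along the bed from chip tray (-y) to oil pump (+y). Steel bed x -60 to 60, y -90 to 100 mm, flat top at z 45. Rails 14 wide, 8 high on both edges leave a channel x -46 to 46, open at both ends. The pump's foot plate covers x -35 to 225, y 100 to 240, 10 mm high; its base plate lies under bed and tray.
- tray_center (a point): Middle of the floor of the open aluminium chip tray joined to the bed's -y end (slide_bed x 0, y -145, z 14 mm); axes as slide_bed. Inside it is 112 mm along x and 106 mm along y; its outer walls rise to z 37 mm, 8 mm below the bed's top.
- reservoir (a point): Centre of the underside of the white oil reservoir that hangs over the pump (slide_bed x 110, y 190, z 305 mm): upright cylinder, 72 mm diameter, up to z 404; behind it a column of 22 mm diameter at x 203, 395 mm high. It blocks a vertical approach to the plunger: come in along the leaning pump axis. Axes as slide_bed.
- bed_start (a point): Point on the bed's top surface at the middle of the channel, 25 mm inside its +y end (slide_bed x 0, y 75, z 45 mm); axes as slide_bed. The offcuts lie between this point and the tray, at least 35 mm from it along the bed.
- bed_lip (a point): Point at the middle of the bed's -y edge, on its top surface (slide_bed x 0, y -90, z 45 mm), where the offcuts drop into the tray; axes as slide_bed.
- plunger_top (a point): Centre of the flat top of the plunger's grey mushroom head (head 52 mm diameter, flat top 44 mm, 14 mm thick). It moves with the plunger; released it is at slide_bed x 75, y 190, z 135 mm. Its z axis points out along the pump axis, leaning 30 degrees from vertical towards slide_bed -x; pressing goes along its -z.
- plunger (a joint): Plunger stroke in m: 0 released (up), 0.024 fully down at its hard stop; grows as pressed. The spring needs about 4 N to start and 12 N at the stop, and pushes the plunger back up when let go.
- scraper: Loose scraper block, about 0.2 kg, standing upright. Origin: centre of its underside, z up. Aluminium foot 80 mm along x, 30 along y, 16 high; on it a grey grip 62 along x, 26 thick along y, up to z 62 mm. Take it across the 26 mm (y), about 45 mm above the underside. With its x along the bed's x it fits the channel with 6 mm to spare each side.
- chip_a: Loose steel offcut of channel bar, 40 x 16 x 12 mm, on the bed. Origin: centre of its underside, x along its length, z up.
- chip_b: Loose steel offcut as chip_a, 34 x 16 x 12 mm. Same origin and axes.
- chip_c: Loose steel offcut as chip_a, 30 x 16 x 12 mm. Same origin and axes.
- sample_jar: White sample jar with dark blue cap, 58 mm diameter, 90 mm high; bystander, not to be moved. Origin: centre of its underside.
- sample_jar_b: All-white sample jar, 52 mm diameter, 76 mm high; bystander, not to be moved. Origin: centre of its underside.
- seal_spool: Flat spool of white thread with green flanges, 68 mm diameter, 30 mm high; bystander, not to be moved. Origin: centre of its underside.

How it is judged (in metres and radians):
On the way, in this order (a step that is already met when the one before it is completed fails the run):
1. all three offcuts lie in the chip tray (y of chip_a in the frame of slide_bed between -0.2 and -0.086 m and x of chip_a in the frame of slide_bed between -0.06 and 0.06 m and z of each of chip_a, chip_b, chip_c in the frame of slide_bed below 0.044 m and y of chip_b in the frame of slide_bed between -0.2 and -0.086 m and x of chip_b in the frame of slide_bed between -0.06 and 0.06 m and y of chip_c in the frame of slide_bed between -0.2 and -0.086 m and x of chip_c in the frame of slide_bed between -0.06 and 0.06 m), for 0.2 s.
2. the plunger is pressed fully down, to within 1.5 mm of its stop, and held for 0.2 s (value of joint plunger above 0.0225 m), for 0.2 s.
At the end, for the whole second after the job is handed in: All three offcuts are at rest in the chip tray, the plunger is back up (within 3 mm of released), and the scraper block stands still and upright (within 0.1 rad) on the bare worktop (underside within 4 mm of it) (all of step 1 and value of joint plunger below 0.003 m and height (world z) of scraper between -0.004 and 0.004 m and angle between scraper's own z axis and vertical below 0.1 rad and linear speed of each of scraper, chip_a, chip_b, chip_c below 0.02 m/s); the robot touches nothing.
It fails at once if the fingers touch an offcut (over 1 N) (contact force between the fingers and chip_a above 1 N or contact force between the fingers and chip_b above 1 N or contact force between the fingers and chip_c above 1 N).
It fails at once if the plunger is pressed (over 8 mm) while an offcut is still on the bed (value of joint plunger above 0.008 m and y of any of chip_a, chip_b, chip_c in the frame of slide_bed above -0.086 m).
It fails at once if a jar or the thread spool is moved more than 20 mm (distance of any of sample_jar, sample_jar_b, seal_spool from where it was at the start of the episode above 0.02 m).
It also fails if it takes over 59 s, if anything falls off the work surface, if the arm or the gripper's body presses on something with over 40 N, if the wrist force passes 120 N, or if a joint passes its speed limit or range.

## Robot

A 6-joint arm with a two-finger parallel gripper is mounted at the origin on a cart in front of the work surface, level with it; the furniture and walls round the work are solid. World frame = base frame: x ahead of the robot, y to its left, z up, the work surface at z = 0. Lengths are in mm, angles in rad, forces in N, time in s.
With the tool pointing down it reaches from about 375 to 900 mm from the base axis. Payload 3.1 kg.
Tool frame: the origin (TCP) lies on the centre line of the jaws, within the pads' length; the fingertips stand 19 mm ahead of it and the grasp point (between the pads) is the TCP; z points along the fingers, y is the line along which they close (so a half turn about z gives the same grasp; the last joint's range is limited). The gripper opens to 85 mm and grips with 20 to 120 N. Pads are 22 mm wide; open, the fingers measure 114 mm over their backs; the gripper's body (76 mm by 85 mm) begins 54 mm behind the grasp point. The pads swing forward as they close: fully open they stand 13 mm farther back than shut.
Start: joints at [0.931, 0.527, 1.433, -0, 1.181, -0.178], TCP at [277.873, 559.806, 250.31] pointing down, gripper open.
Joint ranges: [-3.08, 3.08], [-0.75, 2.2], [0.22, 2.44], [-1.43, 4.57], [0, 2.65], [-2.85, 2.85]. Speed limits (rad/s): [2.79, 2.79, 3.14, 3.14, 3.14, 3.14].

## Interface

Orientations are given as a rotation vector (axis times angle).
In Python, from plant import telemetry, imaging, env, nets gives the robot as it stands. The module is installed in compiled form; this text tells all that it offers.
- The arm moves only by the tool servo_tool, never from a script. Its argument "steps" is a list of rows, each an object with "dp": the shift along the tool's x, y, z in m, a list of three; "turn": the turn about the tool's z in rad. In form: [{"dp": [x, y, z], "turn": turn}, ...]. A call has 1 to 10 rows; each row shifts and turns the commanded pose from where the row before left it, along the tool's axes as they then stand; what a row does not reach is not made up. A row lasts 1/10 s, in which the tool goes at most 50 mm and 8.59 degrees, less where a joint would pass 70% of its speed; a pose out of reach is approached as far as the arm can. A call with a gripper value outside its range is refused whole. "grip" is the finger opening in m, from 0 to 0.0854, set as the call begins (left out, the last holds). The fingers move at their own pace and stop on an object; the grip force is fixed at half the most. Time passes only in rows, so rows that do not move let the fingers close. It gives the time, the measured TCP pose, the force, the opening and the grip force at its end, in the units of the state.
- telemetry.sense(): the state, without advancing time (a new reading comes with each control period).
- imaging.read_camera(name): name is "scene" or "side" or "wrist"; returns (picture, depth): 480x640x3 uint8, red, green, blue; 480x640 float32, mm along the optical axis (not along the pixel's ray), 0 where there is no reading.
- imaging.get_calibration(name): a dict with "fx", "fy", "cx", "cy" (pixels), "camera_from_world" (4x4, takes a point from world to camera coordinates); the wrist camera has in their place "tool_from_camera" (4x4, takes a point from camera to tool coordinates, whose origin is the TCP and whose axes are the flange's). Camera axes: x right, y up, looking along -z (the intrinsics and any distortion apply to the point x, -y, -z); pixel columns grow to the right and rows downward; lengths in mm; the calibration is good to about 2 mm. A picture is of the moment at which its call begins: read the wrist's pose just before it. get_calibration takes no time and is no camera call.
- env.close_job(): hands the job in; it is judged then, once.
Trained networks look in the newest picture that a camera, given by its name, has taken for a name from the list of things; names that differ only in an ending like _2 or _b are one class to them, and where a whole thing is asked for, a point or a joint stands for the part that bears it (a point fixed in the world has none). Each returns a list of dicts, best first, with "p" (0 to 1); they miss things now and then, are a little off and sometimes report something else, mostly with a low value. They report only what shows in the picture. A call takes as long as a camera call.
- nets.look_for(camera, thing): "at" ([x, y, z] in mm, in world coordinates, good to about 4 mm: the middle of the surface that is visible of it).
- nets.masks_of(camera, thing): "region" (480x640 bool, what is visible of it).
- nets.mark_of(camera, thing): "at" ([x, y, z] in mm, in world coordinates, good to about 4 mm: a listed point, or the origin of a listed thing).
The state is a dict: "clock": time; "joints": joint angles; "dq": joint speeds; "joint_torque": joint torques, N m; "eef_pos": TCP position; "ee_rot": TCP orientation; "contact_force": force on the tool from outside, world axes, zero at the start; "torque": the same for the moment, N m; "gripper_width": finger opening in mm; "grip_force": force on a finger pad.
Only numpy, scipy, OpenCV 4.12 (cv2) and the standard library are available. Lean on these libraries where they do the work, as an engineer would, in place of code of your own. Each camera call takes 0.05 s, during which the arm holds its last target. There are 200 camera calls.

## Working session

There is one attempt and no reset: what is moved stays moved. The work goes in short steps, Python scripts to look and compute and a tool call to move; the robot and the scene stay as the last step left them, time stands still between calls to the robot, and variables do not carry over. Pictures are saved under pics/ and viewed, at most 11 in all, crops included, and the job is handed in when it is done.

Besides the shell and the picture viewer there is one more tool, called after ">>>" in YAML: its name, and indented under it one key for each argument. servo_tool: Moves the arm, as the interface text tells. Its arguments: {"type":"object","properties":{"steps":{"type":"array","items":{"type":"object","properties":{"dp":{"type":"array","items":{"type":"number"}},"turn":{"type":"number"}}}},"grip":{"type":"number"}},"required":["steps"]}

```bash
mkdir -p pics; python3 - <<'E'
from plant import telemetry, imaging, env, nets
import numpy as np, cv2
s=telemetry.sense(); print({k:np.round(v,3).tolist() for k,v in s.items()})
for c in ["scene","side"]:
    p,d=imaging.read_camera(c); cv2.imwrite(f"pics/{c}0.png",p[:,:,::-1])
    for t in ["slide_bed","tray_center","bed_start","bed_lip","reservoir","plunger_top","scraper","chip_a","chip_b","chip_c","sample_jar","seal_spool"]:
        r=nets.mark_of(c,t); print(c,t,[(np.round(q["at"]).tolist(),round(float(q["p"]),2)) for q in r[:3]])
E
```

```text
{'clock': 0.0, 'joints': [0.932, 0.528, 1.434, 0.0, 1.181, -0.179], 'dq': [0.0, -0.001, -0.002, 0.001, -0.001, -0.0], 'joint_torque': [-0.001, -44.235, -17.802, -0.0, 0.009, 0.0], 'eef_pos': [277.449, 559.274, 249.325], 'ee_rot': [-0.717, -3.058, 0.003], 'contact_force': [-0.181, 0.6, 0.348], 'torque': [0.008, 0.011, 0.018], 'grip_force': 0.0, 'gripper_width': 85.028}
scene slide_bed [([512.0, 56.0, -0.0], 0.75), ([721.0, -335.0, 2.0], 0.38)]
scene tray_center [([489.0, -88.0, 13.0], 0.66)]
scene bed_start [([528.0, 129.0, 43.0], 0.96)]
scene bed_lip [([497.0, -35.0, 49.0], 0.91)]
scene reservoir [([656.0, 220.0, 307.0], 0.92), ([722.0, -336.0, 1.0], 0.32)]
scene plunger_top [([515.0, 54.0, -1.0], 0.58), ([620.0, 228.0, 137.0], 0.57)]
scene scraper [([512.0, -313.0, -3.0], 0.91)]
scene chip_a [([518.0, 25.0, 46.0], 0.53), ([529.0, 67.0, 41.0], 0.47), ([509.0, -15.0, 40.0], 0.45)]
scene chip_b [([518.0, 25.0, 46.0], 0.53), ([529.0, 67.0, 41.0], 0.47), ([509.0, -15.0, 40.0], 0.45)]
scene chip_c [([518.0, 25.0, 46.0], 0.53), ([529.0, 67.0, 41.0], 0.47), ([509.0, -15.0, 40.0], 0.45)]
sce
[... 238 characters left out ...]
], 0.61)]
side bed_start [([526.0, 127.0, 46.0], 0.79)]
side bed_lip [([500.0, -35.0, 40.0], 0.78)]
side reservoir []
side plunger_top [([621.0, 228.0, 133.0], 0.53)]
side scraper [([512.0, -312.0, -2.0], 0.66), ([500.0, -34.0, 44.0], 0.24)]
side chip_a [([506.0, -16.0, 50.0], 0.67), ([528.0, 66.0, 42.0], 0.63), ([523.0, 24.0, 46.0], 0.55)]
side chip_b [([506.0, -16.0, 50.0], 0.67), ([528.0, 66.0, 42.0], 0.63), ([523.0, 24.0, 46.0], 0.55)]
side chip_c [([506.0, -16.0, 50.0], 0.67), ([528.0, 66.0, 42.0], 0.63), ([523.0, 24.0, 46.0], 0.55)]
side sample_jar [([680.0, -247.0, -2.0], 0.98), ([723.0, -334.0, 1.0], 0.69), ([654.0, 216.0, 309.0], 0.28)]
side seal_spool [([657.0, -450.0, 2.0], 0.58)]
```

View pics/scene0.png

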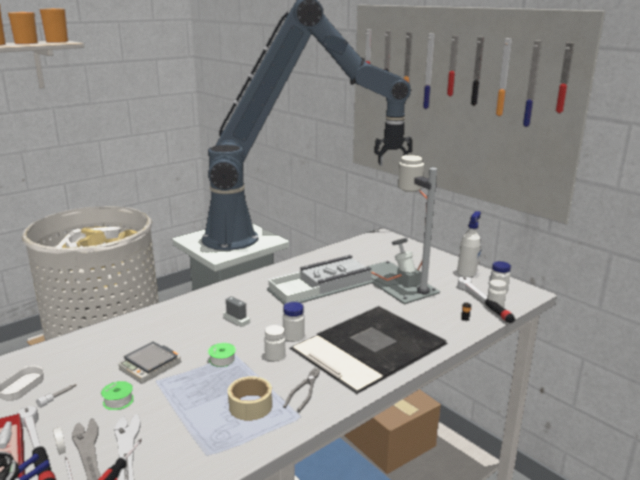

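```bash
cat > h.py <<'E'
from plant import telemetry, imaging, env, nets
import numpy as np, cv2
from scipy.spatial.transform import Rotation as R
def fit(A,B):  # B=Rot A + t in 2D
    A=np.array(A,float);B=np.array(B,float);a=A-A.mean(0);b=B-B.mean(0)
    th=np.arctan2((a[:,0]*b[:,1]-a[:,1]*b[:,0]).sum(),(a*b).sum())
    M=np.array([[np.cos(th),-np.sin(th)],[np.sin(th),np.cos(th)]]);return th,B.mean(0)-M@A.mean(0),M
def cloud(c,d,m):
    K=imaging.get_calibration(c); v,u=np.nonzero(m&(d>0)); z=d[v,u]
    P=np.c_[(u-K["cx"])/K["fx"]*z,-(v-K["cy"])/K["fy"]*z,-z]
    if "camera_from_world" in K: T=np.linalg.inv(K["camera_from_world"])
    else:
        s=telemetry.sense();T=np.eye(4);T[:3,:3]=R.from_rotvec(s["ee_rot"]).as_matrix();T[:3,3]=s["eef_pos"];T=T@K["tool_from_camera"]
    return P@T[:3,:3].T+T[:3,3]
E
python3 - <<'E'
from h import *
A=[[0,0],[0,-145],[0,75],[0,-90],[110,190],[75,190],[0,0],[0,-145],[0,75],[0,-90],[75,190]]
B=[[512,56],[489,-88],[528,129],[497,-35],[656,220],[620,228],[518,47],[492,-90],[526,127],[500,-35],[621,228]]
th,t,M=fit(A,B);print(th,t,np.round(np.array(A)@M.T+t-B,1).tolist())
for c in ["scene","side"]:
    p,d=imaging.read_camera(c); 
    r=nets.masks_of(c,"scraper"); m=r[0]["region"];print(r[0]["p"],m.sum())
    P=cloud(c,d,m);
    for lo,hi in [(3,14),(56,70)]:
        q=P[(P[:,2]>lo)&(P[:,2]<hi)]
        if len(q)>5: print(c,lo,len(q),q.mean(0).round(1),cv2.minAreaRect(q[:,:2].astype(np.float32)))
    if c=="scene": K=imaging.get_calibration(c);print(K)
    # rails: points z 50..57 
    P=cloud(c,d,d>0);L=(P[:,:2]-t)@M
    k=(P[:,2]>49)&(P[:,2]<57)&(abs(L[:,0])<75)&(L[:,1]<95)&(L[:,1]>-88)
    for sgn in(1,-1):
        q=L[k&(sgn*L[:,0]>35)]
        if len(q)>20:
            f=np.polyfit(q[:,1],q[:,0],1);print(c,"rail",sgn,len(q),f,np.percentile(q[:,0]-f[0]*q[:,1],[3,97]),np.percentile(q[:,1],[1,99]))
E
```

```text
-0.17158504096972882 [514.55744748  53.18769848] [[2.6, -2.8], [0.8, -1.7], [-0.6, -1.9], [2.2, -0.5], [-0.6, 1.6], [0.9, -0.4], [-3.4, 6.2], [-2.2, 0.3], [1.4, 0.1], [-0.8, -0.5], [-0.1, -0.4]]
0.91 584
scene 3 98 [ 527.6 -316.8    8.7] ((495.833251953125, -311.0862731933594), (129.89532470703125, 38.06675338745117), 0.32916951179504395)
scene 56 122 [ 520.9 -312.5   60.8] ((517.5145874023438, -310.5632019042969), (63.84982681274414, 32.28493881225586), 10.35604190826416)
{'fx': 599.996474907863, 'fy': 599.996474907863, 'cx': 313.232691054337, 'cy': 239.64686975355275, 'camera_from_world': array([[ 6.48387725e-01,  7.61303706e-01,  3.16629285e-03,
        -3.12625061e+02],
       [-2.92934093e-01,  2.45643215e-01,  9.24039516e-01,
         3.69701921e+00],
       [ 7.02696930e-01, -6.00063395e-01,  3.82283856e-01,
        -2.22047097e+03],
       [ 0.00000000e+00,  0.00000000e+00,  0.00000000e+00,
         1.00000000e+00]])}
scene rail 1 171 [-1.56255948e-02  5.91354395e+01] [48.27994568 68.22389527] [-85.80446673  93.49747102]
scene rail -1 148 [-4.39169783e-04 -4.63476142e+01] [-56.62674737 -37.94266262] [-85.56849908  94.23431356]
0.85 1227
side 3 189 [ 511.4 -324.6    8.9] ((508.9854431152344, -314.4022216796875), (77.14044952392578, 30.961999893188477), 11.674166679382324)
side 56 340 [ 510.5 -313.9   60.9] ((510.15606689453125, -312.6589660644531), (59.4312629699707, 28.423688888549805), 6.165217876434326)
side rail 1 217 [-3.82165556e-03  5.24287408e+01] [45.4332313  58.90323646] [-87.60959211  92.35460938]
side rail -1 213 [-3.83099738e-03 -5.33604637e+01] [-60.2892341  -47.04509118] [-85.92447572  90.26754688]
```

```bash
cat >> h.py <<'E'
def T0():
    s=telemetry.sense(); return np.array(s["eef_pos"]),R.from_rotvec(s["ee_rot"]).as_matrix()
def local(dw): # world mm shift -> tool m
    p,M=T0(); return (M.T@np.array(dw,float)/1000).round(4)
E
python3 - <<'E'
from h import *
p,M=T0();print(p,M.round(3).tolist()); print(imaging.get_calibration("wrist"))
print("to view",local(np.array([500,40,330])-p))
E
```

```text
[277.8790113 559.7868695 250.2878511] [[-0.896, 0.445, -0.0], [0.445, 0.896, -0.0], [-0.0, -0.0, -1.0]]
{'fx': 418.50793923880514, 'fy': 418.50793923880514, 'cx': 322.0612228550613, 'cy': 240.2327953893377, 'tool_from_camera': array([[-3.74130276e-04,  9.62011763e-01,  2.73007742e-01,
         6.93213284e+01],
       [ 9.99999380e-01,  7.34834481e-05,  1.11146336e-03,
         3.75182630e-01],
       [ 1.04917928e-03,  2.73007988e-01, -9.62011194e-01,
        -1.24019372e+02],
       [ 0.00000000e+00,  0.00000000e+00,  0.00000000e+00,
         1.00000000e+00]])}
to view [-0.4301 -0.3668 -0.0797]
```

```bash
python3 - <<'E'
import cv2
a=cv2.imread("pics/side0.png");cv2.imwrite("pics/s1.png",a)
b=cv2.imread("pics/scene0.png")[130:330,250:460];cv2.imwrite("pics/c1.png",cv2.resize(b,None,fx=2.8,fy=2.8,interpolation=cv2.INTER_CUBIC))
E
```

```text
(no output)
```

View pics/side0.png

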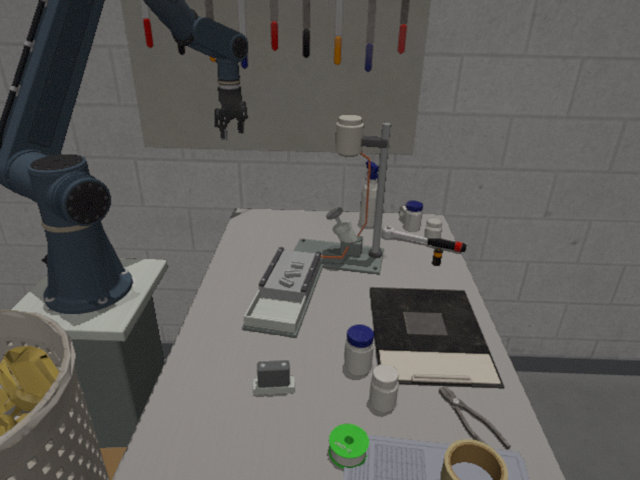

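>>> servo_tool:
  steps:
    - {"dp": [-0.033, -0.031, -0.007], "turn": 0}
    - {"dp": [-0.033, -0.031, -0.007], "turn": 0}
    - {"dp": [-0.033, -0.031, -0.007], "turn": 0}
    - {"dp": [-0.033, -0.031, -0.007], "turn": 0}
    - {"dp": [-0.033, -0.031, -0.007], "turn": 0}
    - {"dp": [-0.033, -0.031, -0.007], "turn": 0}
    - {"dp": [-0.033, -0.031, -0.007], "turn": 0}
    - {"dp": [-0.033, -0.031, -0.007], "turn": 0}
    - {"dp": [-0.033, -0.031, -0.007], "turn": 0}
    - {"dp": [-0.033, -0.031, -0.007], "turn": 0}

```text
clock: 2.5
eef_pos: [436.0, 133.6, 320.9]
ee_rot: [0.717, 3.058, 0.001]
contact_force: [-0.2, 0.4, 0.1]
gripper_width: 84.9
grip_force: 0.0
```

>>> servo_tool:
  steps:
    - {"dp": [-0.033, -0.031, -0.007], "turn": 0}
    - {"dp": [-0.033, -0.031, 0], "turn": 0}
    - {"dp": [0, 0, 0], "turn": -0.145}
    - {"dp": [0, 0, 0], "turn": -0.145}
    - {"dp": [0, 0, 0], "turn": 0}
    - {"dp": [0, 0, 0], "turn": 0}

```text
clock: 3.1
eef_pos: [467.0, 50.6, 327.4]
ee_rot: [0.273, 3.13, -0.0]
contact_force: [0.1, -0.2, 0.4]
gripper_width: 85.2
grip_force: 0.0
```

```bash
python3 - <<'E'
from h import *
p,M=T0();print(p,M.round(3).tolist(),telemetry.sense()["clock"])
im,d=imaging.read_camera("wrist");cv2.imwrite("pics/w1.png",im[:,:,::-1]);np.save("w1d.npy",d)
P=cloud("wrist",d,d>0);np.save("w1P.npy",P)
for t in ["bed_start","bed_lip","tray_center","chip_a","plunger_top"]:
    print(t,[(np.round(q["at"]).tolist(),round(float(q["p"]),2)) for q in nets.mark_of("wrist",t)[:3]])
th=-.1716;t=np.array([514.6,53.2])
for it in range(2):
    Mb=np.array([[np.cos(th),-np.sin(th)],[np.sin(th),np.cos(th)]]);L=(P[:,:2]-t)@Mb
    k=(P[:,2]>50.5)&(P[:,2]<57)&(abs(L[:,0])<75)&(L[:,1]<85)&(L[:,1]>-80)
    fs=[]
    for sgn in(1,-1):
        q=L[k&(sgn*L[:,0]>35)]
        f=np.polyfit(q[:,1],q[:,0],1);fs.append(f);print("rail",sgn,len(q),f,np.percentile(q[:,0]-f[0]*q[:,1],[3,97]),np.percentile(P[k,2],[5,50,95]))
    f=np.mean(fs,0);th-=f[0];t=t+Mb@[f[1],0];print(th,t)
E
```

```text
[467.04425886  50.58001948 327.35741269] [[-0.985, 0.173, 0.0], [0.173, 0.985, -0.0], [-0.0, -0.0, -1.0]] 3.1
bed_start []
bed_lip [([500.0, -37.0, 44.0], 0.8), ([526.0, 68.0, 47.0], 0.71)]
tray_center [([495.0, -86.0, 16.0], 0.9)]
chip_a [([508.0, -12.0, 43.0], 0.71), ([526.0, 28.0, 45.0], 0.7), ([526.0, 69.0, 45.0], 0.68)]
plunger_top [([620.0, 230.0, 133.0], 0.76)]
rail 1 2124 [-5.38344325e-03  5.27249893e+01] [46.44153944 59.6597073 ] [51.89407151 53.55617688 55.77436041]
rail -1 2533 [-3.01672545e-03 -5.27911798e+01] [-59.26262577 -46.01679771] [51.89407151 53.55617688 55.77436041]
-0.16739991564706913 [514.56739084  53.20565131]
rail 1 2126 [-1.40045503e-03  5.27526283e+01] [46.46935675 59.68593345] [51.89407151 53.55617688 55.77436041]
rail -1 2531 [ 1.25898033e-03 -5.27628283e+01] [-59.22783626 -45.97952785] [51.89407151 53.55617688 55.77436041]
-0.1673291782973556 [514.56236214  53.20650107]
```

View pics/w1.png

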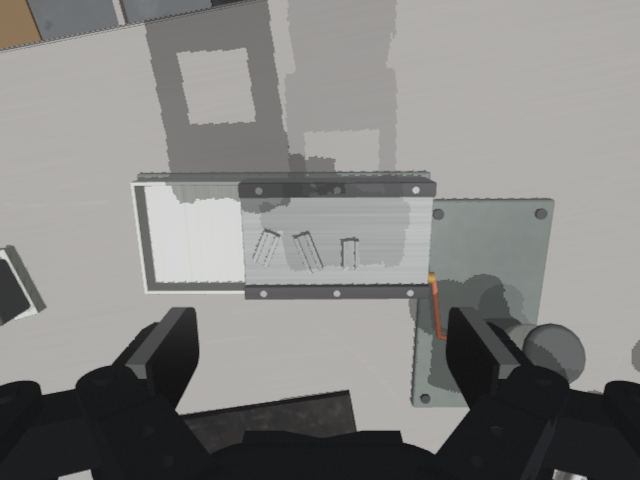

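>>> servo_tool:
  steps:
    - {"dp": [-0.013, -0.044, 0.016], "turn": 0}
    - {"dp": [-0.013, -0.044, 0.016], "turn": 0}
    - {"dp": [-0.013, -0.044, 0.016], "turn": 0}
    - {"dp": [-0.013, -0.044, 0.016], "turn": 0}
    - {"dp": [-0.013, -0.044, 0.016], "turn": 0}
    - {"dp": [-0.013, -0.044, 0.016], "turn": 0}
    - {"dp": [-0.013, -0.044, 0.016], "turn": -0.1}
    - {"dp": [-0.013, -0.044, 0.016], "turn": -0.1}
    - {"dp": [0, 0, 0], "turn": -0.1}
    - {"dp": [0, 0, 0], "turn": 0}

```text
clock: 4.4
eef_pos: [514.1, -314.4, 198.1]
ee_rot: [0.199, -3.134, -0.002]
contact_force: [-0.2, 1.3, 0.1]
gripper_width: 85.2
grip_force: 0.0
```

```bash
python3 - <<'E'
from h import *
import time
p,M=T0();print(p,M.round(3).tolist(),telemetry.sense()["clock"],telemetry.sense()["dq"])
im,d=imaging.read_camera("wrist");cv2.imwrite("pics/w2.png",im[:,:,::-1])
r=nets.masks_of("wrist","scraper")[0];print(r["p"],nets.mark_of("wrist","scraper")[:1])
P=cloud("wrist",d,r["region"])
for lo,hi in [(57,67),(11,20)]:
    q=P[(P[:,2]>lo)&(P[:,2]<hi)];print(len(q),q.mean(0),np.median(q[:,2]),cv2.minAreaRect(q[:,:2].astype(np.float32)))
m=cv2.morphologyEx(r["region"].astype(np.uint8)*255,cv2.MORPH_CLOSE,np.ones((3,3)))
E
```

```text
[ 514.08815893 -314.40589936  198.07200634] [[-0.992, -0.126, -0.001], [-0.126, 0.992, 0.001], [0.001, 0.001, -1.0]] 4.4 [ 0.03290136 -0.03516991  0.03106334  0.00390362  0.00476259  0.07164232]
0.94 [{'at': [511.2, -312.5, 2.7], 'p': 0.56}]
3688 [ 510.2099562  -309.73897948   63.34811199] 63.57176377458086 ((511.8565673828125, -309.27496337890625), (61.9352912902832, 26.013948440551758), 6.954939365386963)
654 [ 479.33335705 -314.42378107   17.69478466] 17.703208393347865 ((495.2221374511719, -311.7523193359375), (46.406700134277344, 29.36103057861328), 6.70719051361084)
```

View pics/w2.png

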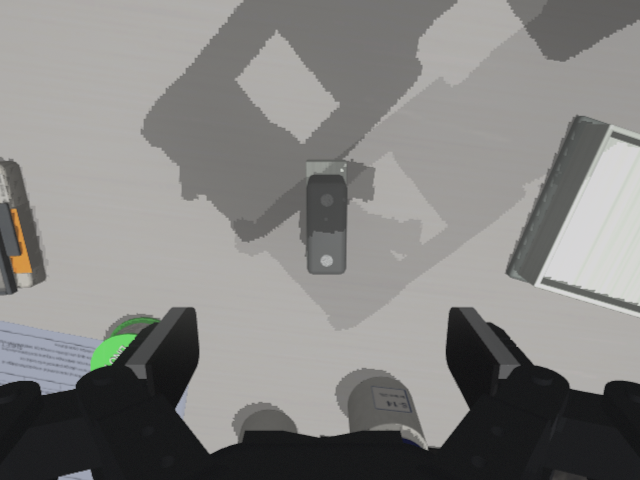

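>>> servo_tool:
  steps:
    - {"dp": [0.002, 0.004, 0.03], "turn": 0}
    - {"dp": [0, 0, 0.04], "turn": 0}
    - {"dp": [0, 0, 0.04], "turn": 0}
    - {"dp": [0, 0, 0.03], "turn": 0}
    - {"dp": [0, 0, 0.013], "turn": 0}
    - {"dp": [0, 0, 0], "turn": 0}
    - {"dp": [0, 0, 0], "turn": 0}

```text
clock: 5.25
eef_pos: [512.8, -309.7, 47.6]
ee_rot: [-0.203, 3.133, -0.003]
contact_force: [-0.5, 0.0, 0.3]
gripper_width: 85.4
grip_force: 0.0
```

>>> servo_tool:
  grip: 0
  steps:
    - {"dp": [0, 0, 0], "turn": 0}
    - {"dp": [0, 0, 0], "turn": 0}
    - {"dp": [0, 0, 0], "turn": 0}
    - {"dp": [0, 0, 0], "turn": 0}
    - {"dp": [0, 0, 0], "turn": 0}
    - {"dp": [0, 0, 0], "turn": 0}
    - {"dp": [0, 0, 0], "turn": 0}

```text
clock: 5.95
eef_pos: [512.2, -310.1, 47.1]
ee_rot: [-0.203, 3.134, -0.002]
contact_force: [-0.8, -0.8, 4.8]
gripper_width: 25.2
grip_force: 61.2
```

>>> servo_tool:
  steps:
    - {"dp": [0, 0, -0.03], "turn": 0}
    - {"dp": [0, 0, -0.045], "turn": 0}
    - {"dp": [0, 0, -0.035], "turn": 0.1}
    - {"dp": [0, 0, 0], "turn": 0.1}
    - {"dp": [0, 0, 0], "turn": 0.096}
    - {"dp": [0, 0.045, 0], "turn": 0}
    - {"dp": [0, 0.045, 0], "turn": 0}
    - {"dp": [0, 0.045, 0], "turn": 0}
    - {"dp": [0, 0.045, 0], "turn": 0}
    - {"dp": [0, 0, 0], "turn": 0}

```text
clock: 6.95
eef_pos: [540.1, -125.7, 155.2]
ee_rot: [-0.252, -3.126, -0.006]
contact_force: [0.9, -0.5, -2.8]
gripper_width: 25.3
grip_force: 60.7
```

```bash
python3 - <<'E'
from h import *
p,M=T0();print(p,M.round(4).tolist(),telemetry.sense()["gripper_width"])
print(local(np.array([527.1,127.2,p[2]])-p))
E
```

```text
[ 540.10795165 -125.74702047  155.19076932] [[-0.987, 0.1604, -0.0047], [0.1604, 0.987, 0.0043], [0.0053, 0.0035, -1.0]] 25.272932710618516
[0.0534 0.2476 0.0011]
```

>>> servo_tool:
  steps:
    - {"dp": [0.011, 0.044, 0], "turn": 0}
    - {"dp": [0.011, 0.044, 0], "turn": 0}
    - {"dp": [0.011, 0.044, 0], "turn": 0}
    - {"dp": [0.01, 0.044, 0], "turn": 0}
    - {"dp": [0.008, 0.04, 0], "turn": 0}
    - {"dp": [0.002, 0.031, 0.02], "turn": 0}
    - {"dp": [0, 0, 0.01], "turn": 0}
    - {"dp": [0, 0, 0], "turn": 0}
    - {"dp": [0, 0, 0], "turn": 0}

```text
clock: 7.85
eef_pos: [530.2, 119.3, 125.8]
ee_rot: [-0.263, -3.129, 0.001]
contact_force: [0.3, 0.0, -2.6]
gripper_width: 25.4
grip_force: 60.8
```

```bash
python3 - <<'E'
from h import *
p,M=T0();print(p,M.round(4).tolist(),telemetry.sense()["gripper_width"])
print(local(np.array([527.1,127.2,95])-p), np.arctan2(M[1,0],-M[0,0]))
im,d=imaging.read_camera("wrist");cv2.imwrite("pics/w3.png",im[:,:,::-1])
r=nets.masks_of("wrist","scraper")[0];P=cloud("wrist",d,r["region"]);print(r["p"],np.percentile(P[:,2],[1,50,99]))
h=P[:,2].max()
for lo,hi in [(120,140),(75,97)]:
    q=P[(P[:,2]>lo)&(P[:,2]<hi)]
    if len(q)>50: print(len(q),np.median(q[:,2]),cv2.minAreaRect(q[:,:2].astype(np.float32)))
E
```

```text
[530.2450479  119.29999761 125.82342426] [[-0.986, 0.1669, -0.0014], [0.1669, 0.986, -0.0004], [0.0014, -0.0006, -1.0]] 25.369642787282707
[0.0044 0.0073 0.0308] 0.16763709725001685
0.76 [ 85.48805987 141.44035642 143.19075338]
2458 136.1569512329287 ((527.69921875, 120.25164031982422), (29.58175277709961, 57.850250244140625), 82.10974884033203)
2546 95.82071916043948 ((499.1982116699219, 124.502685546875), (30.223560333251953, 18.489540100097656), 83.10941314697266)
```

View pics/w3.png

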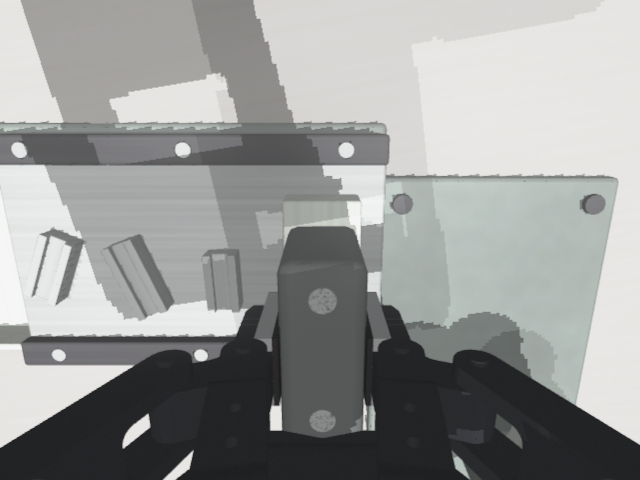

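>>> servo_tool:
  steps:
    - {"dp": [0.004, 0.007, 0], "turn": 0}
    - {"dp": [0, 0, 0.015], "turn": 0}
    - {"dp": [0, 0, 0.01], "turn": 0}
    - {"dp": [0, 0, 0.005], "turn": 0}
    - {"dp": [0, 0, 0], "turn": 0}
    - {"dp": [0, 0, 0], "turn": 0}

```text
clock: 8.55
eef_pos: [527.8, 127.8, 96.4]
ee_rot: [0.262, 3.131, 0.0]
contact_force: [0.3, 0.0, -2.2]
gripper_width: 24.8
grip_force: 60.9
```

>>> servo_tool:
  steps:
    - {"dp": [0, 0, 0.001], "turn": 0}
    - {"dp": [0, 0, 0.001], "turn": 0}
    - {"dp": [0, 0, 0], "turn": 0}
    - {"dp": [0, 0, 0], "turn": 0}

```text
clock: 8.95
eef_pos: [527.8, 127.9, 94.4]
ee_rot: [0.262, 3.13, 0.0]
contact_force: [0.2, -0.4, -1.5]
gripper_width: 25.3
grip_force: 60.9
```

>>> servo_tool:
  steps:
    - {"dp": [0, 0, 0.001], "turn": 0}
    - {"dp": [0, 0, 0], "turn": 0}
    - {"dp": [0, 0, 0], "turn": 0}

```text
clock: 9.25
eef_pos: [527.7, 127.9, 93.3]
ee_rot: [-0.262, -3.131, 0.0]
contact_force: [-0.2, -0.1, -2.3]
gripper_width: 25.3
grip_force: 60.9
```

>>> servo_tool:
  steps:
    - {"dp": [0, 0, 0.001], "turn": 0}
    - {"dp": [0, 0, 0], "turn": 0}
    - {"dp": [0, 0, 0], "turn": 0}

```text
clock: 9.55
eef_pos: [527.7, 127.9, 92.3]
ee_rot: [-0.262, -3.131, 0.0]
contact_force: [-0.3, 0.5, -2.1]
gripper_width: 25.4
grip_force: 60.9
```

>>> servo_tool:
  steps:
    - {"dp": [0, -0.005, 0], "turn": 0}
    - {"dp": [0, -0.01, 0], "turn": 0}
    - {"dp": [0, -0.01, 0], "turn": 0}
    - {"dp": [0, -0.01, 0], "turn": 0}
    - {"dp": [0, -0.01, 0], "turn": 0}
    - {"dp": [0, -0.01, 0], "turn": 0}
    - {"dp": [0, -0.01, 0], "turn": 0}
    - {"dp": [0, -0.01, 0], "turn": 0}
    - {"dp": [0, -0.01, 0], "turn": 0}
    - {"dp": [0, -0.01, 0], "turn": 0}

```text
clock: 10.55
eef_pos: [511.8, 33.4, 92.3]
ee_rot: [0.262, 3.131, 0.0]
contact_force: [0.4, 0.4, -1.7]
gripper_width: 25.1
grip_force: 60.8
```

```bash
python3 - <<'E'
from h import *
p,M=T0();t=np.array([514.6,53.2]);th=-.1673
Mb=np.array([[np.cos(th),-np.sin(th)],[np.sin(th),np.cos(th)]]);print((p[:2]-t)@Mb,p[2],np.arctan2(M[1,0],-M[0,0]))
im,d=imaging.read_camera("wrist");cv2.imwrite("pics/w4.png",im[:,:,::-1])
E
```

```text
[  0.51102574 -19.98127545] 92.33296643752497 0.16688072910388577
```

View pics/w4.png

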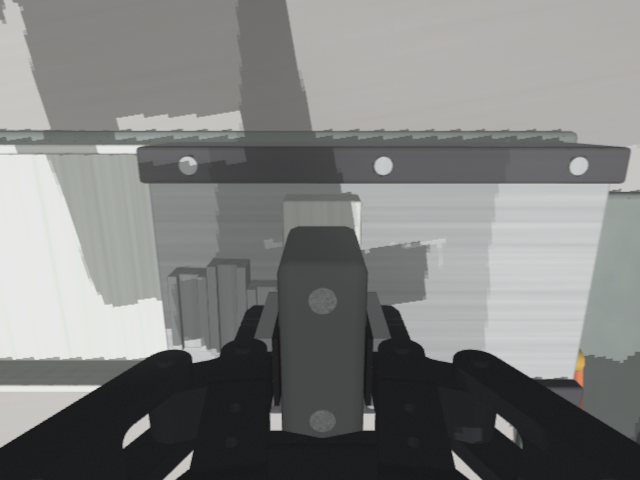

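>>> servo_tool:
  steps:
    - {"dp": [0, -0.01, 0], "turn": 0}
    - {"dp": [0, -0.01, 0], "turn": 0}
    - {"dp": [0, -0.01, 0], "turn": 0}
    - {"dp": [0, -0.01, 0], "turn": 0}
    - {"dp": [0, -0.01, 0], "turn": 0}
    - {"dp": [0, -0.01, 0], "turn": 0}
    - {"dp": [0, -0.01, 0], "turn": 0}
    - {"dp": [0, -0.01, 0], "turn": 0}
    - {"dp": [0, -0.01, 0], "turn": 0}
    - {"dp": [0, 0, 0], "turn": 0}

```text
clock: 11.6
eef_pos: [497.0, -55.9, 92.3]
ee_rot: [0.264, 3.13, -0.0]
contact_force: [-0.7, -0.4, -2.7]
gripper_width: 25.5
grip_force: 60.6
```

>>> servo_tool:
  steps:
    - {"dp": [0, 0, -0.035], "turn": 0}
    - {"dp": [0, 0, -0.045], "turn": 0}
    - {"dp": [0, 0, -0.045], "turn": 0}
    - {"dp": [0, 0, -0.04], "turn": 0}
    - {"dp": [0, 0, 0], "turn": 0}
    - {"dp": [0, 0, 0], "turn": 0}

```text
clock: 12.2
eef_pos: [496.9, -54.3, 258.0]
ee_rot: [0.261, 3.129, -0.0]
contact_force: [-1.0, -0.3, -3.4]
gripper_width: 25.5
grip_force: 60.9
```

```bash
python3 - <<'E'
from h import *
p,M=T0();print(p,M.round(4).tolist(),telemetry.sense()["gripper_width"])
im,d=imaging.read_camera("wrist");cv2.imwrite("pics/w5.png",im[:,:,::-1])
t=np.array([514.6,53.2]);th=-.1673
Mb=np.array([[np.cos(th),-np.sin(th)],[np.sin(th),np.cos(th)]])
def rep(c):
  for q in nets.mark_of(c,"chip_a")[:5]: a=np.array(q["at"]);print(c,q["p"],((a[:2]-t)@Mb).round(),a[2])
rep("wrist")
imaging.read_camera("side");rep("side")
E
```

```text
[496.85598391 -54.25425811 257.96780226] [[-0.9862, 0.1656, 0.0016], [0.1656, 0.9862, -0.0004], [-0.0016, -0.0001, -1.0]] 25.47371110552699
side 0.57 [   6. -131.] 31.9
side 0.5 [   9. -127.] 33.4
side 0.39 [  13. -105.] 25.1
```

View pics/w5.png

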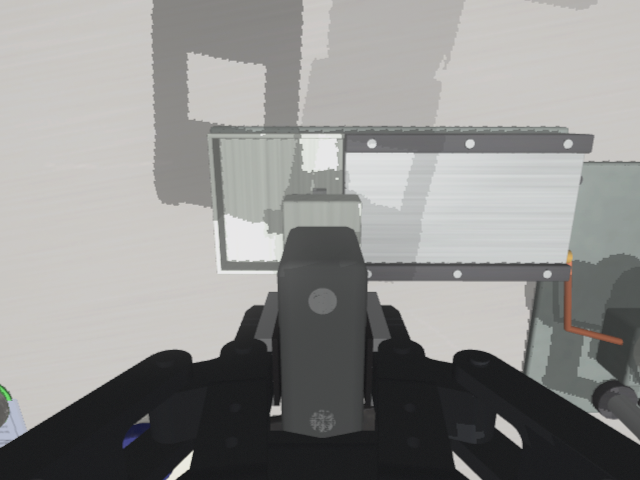

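>>> servo_tool:
  steps:
    - {"dp": [-0.005, -0.041, 0], "turn": 0}
    - {"dp": [-0.005, -0.041, 0], "turn": 0}
    - {"dp": [-0.005, -0.041, 0], "turn": 0}
    - {"dp": [-0.005, -0.041, 0.01], "turn": 0}
    - {"dp": [-0.005, -0.04, 0.02], "turn": 0}
    - {"dp": [0, 0, 0.045], "turn": 0}
    - {"dp": [0, 0, 0.045], "turn": 0}
    - {"dp": [0, 0, 0.045], "turn": 0}
    - {"dp": [0, 0, 0.03], "turn": 0}
    - {"dp": [0, 0, 0.008], "turn": 0}

```text
clock: 13.4
eef_pos: [484.9, -257.8, 49.4]
ee_rot: [-0.262, -3.122, -0.009]
contact_force: [0.5, 0.3, -2.2]
gripper_width: 25.0
grip_force: 60.6
```

>>> servo_tool:
  steps:
    - {"dp": [0, 0, 0], "turn": 0}
    - {"dp": [0, 0, 0], "turn": 0}

```text
clock: 13.6
eef_pos: [488.5, -260.3, 55.0]
ee_rot: [0.261, 3.129, -0.001]
contact_force: [-0.1, -0.3, -2.1]
gripper_width: 25.4
grip_force: 60.6
```

>>> servo_tool:
  steps:
    - {"dp": [0, 0, 0.004], "turn": 0}
    - {"dp": [0, 0, 0.0025], "turn": 0}
    - {"dp": [0, 0, 0], "turn": 0}
    - {"dp": [0, 0, 0.001], "turn": 0}
    - {"dp": [0, 0, 0], "turn": 0}
    - {"dp": [0, 0, 0], "turn": 0}

```text
clock: 14.2
eef_pos: [487.9, -260.0, 47.1]
ee_rot: [0.262, 3.13, -0.0]
contact_force: [-0.6, 0.1, -1.2]
gripper_width: 25.2
grip_force: 60.9
```

Just touching. Press a hair more and release.

>>> servo_tool:
  steps:
    - {"dp": [0, 0, 0.0005], "turn": 0}
    - {"dp": [0, 0, 0], "turn": 0}

```text
clock: 14.4
eef_pos: [487.8, -260.0, 47.0]
ee_rot: [0.262, 3.13, -0.0]
contact_force: [-0.5, 1.3, 5.2]
gripper_width: 25.1
grip_force: 61.7
```

>>> servo_tool:
  grip: 0.0854
  steps:
    - {"dp": [0, 0, 0], "turn": 0}
    - {"dp": [0, 0, 0], "turn": 0}
    - {"dp": [0, 0, 0], "turn": 0}
    - {"dp": [0, 0, 0], "turn": 0}
    - {"dp": [0, 0, 0], "turn": 0}
    - {"dp": [0, 0, -0.02], "turn": 0}
    - {"dp": [0, 0, -0.045], "turn": 0}
    - {"dp": [0, 0, -0.045], "turn": 0}
    - {"dp": [0, 0, -0.045], "turn": 0}
    - {"dp": [0, 0, -0.045], "turn": 0}

```text
clock: 15.4
eef_pos: [487.4, -259.6, 248.0]
ee_rot: [-0.262, -3.13, -0.0]
contact_force: [0.3, -0.6, -0.3]
gripper_width: 85.4
grip_force: 0.0
```

```bash
python3 - <<'E'
from h import *
p,M=T0();print(p,M.round(4).tolist(),telemetry.sense()["gripper_width"])
im,d=imaging.read_camera("side");b=im[200:440,200:440,::-1];cv2.imwrite("pics/s2.png",cv2.resize(b,None,fx=2.4,fy=2.4,interpolation=cv2.INTER_CUBIC))
t=np.array([514.6,53.2]);th=-.1673
Mb=np.array([[np.cos(th),-np.sin(th)],[np.sin(th),np.cos(th)]])
for q in nets.mark_of("side","chip_a")[:5]: a=np.array(q["at"]);print(q["p"],((a[:2]-t)@Mb).round(),a[2])
print(nets.mark_of("side","scraper")[:1])
P=cloud("side",d,d>0);L=np.c_[(P[:,:2]-t)@Mb,P[:,2]]
k=(abs(L[:,0])<50)&(L[:,1]<-98)&(L[:,1]>-190)&(L[:,2]>20)&(L[:,2]<100);q=L[k];print(k.sum(),q.min(0),q.max(0))
E
```

```text
[ 487.38228612 -259.58327813  248.03084567] [[-0.9861, 0.1661, -0.0003], [0.1661, 0.9861, 0.0002], [0.0003, 0.0002, -1.0]] 85.44795545384717
0.67 [  11. -131.] 35.2
0.62 [   8. -105.] 22.7
[{'at': [486.0, -257.8, -1.8], 'p': 0.73}]
169 [ -13.80974697 -138.59890665   20.06603566] [  26.25356414 -103.23337049   40.03724556]
```

View pics/s2.png

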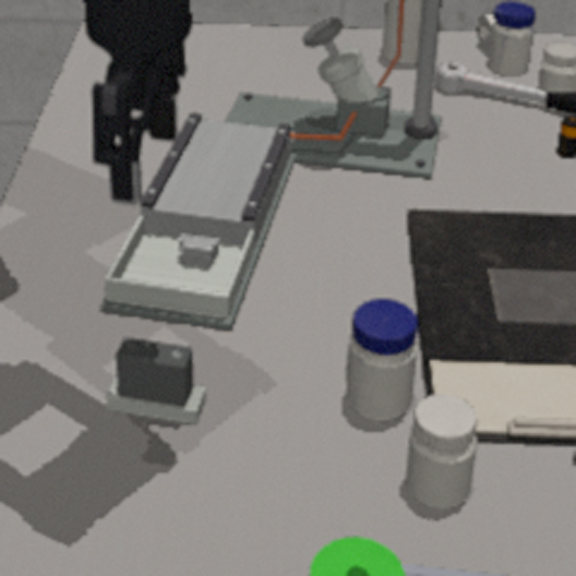

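>>> servo_tool:
  steps:
    - {"dp": [0.007, 0.042, 0], "turn": 0}
    - {"dp": [0.007, 0.042, 0], "turn": 0}
    - {"dp": [0.007, 0.042, 0], "turn": 0}
    - {"dp": [0.007, 0.042, 0], "turn": 0}
    - {"dp": [0, 0, 0], "turn": 0}
    - {"dp": [0, 0, 0], "turn": 0}

```text
clock: 16.15
eef_pos: [487.3, -88.4, 245.1]
ee_rot: [-0.257, -3.129, -0.001]
contact_force: [0.3, 0.3, 0.1]
gripper_width: 85.4
grip_force: 0.0
```

```bash
python3 - <<'E'
from h import *
p,M=T0();print(p)
im,d=imaging.read_camera("wrist");cv2.imwrite("pics/w6.png",im[:,:,::-1])
t=np.array([514.6,53.2]);th=-.1673
Mb=np.array([[np.cos(th),-np.sin(th)],[np.sin(th),np.cos(th)]])
for q in nets.mark_of("wrist","chip_a")[:5]: a=np.array(q["at"]);print(q["p"],((a[:2]-t)@Mb).round(),a[2])
E
```

```text
[487.27917728 -88.43873323 245.13384348]
0.97 [  12. -129.] 40.2
0.65 [  11. -107.] 20.7
```

View pics/w6.png

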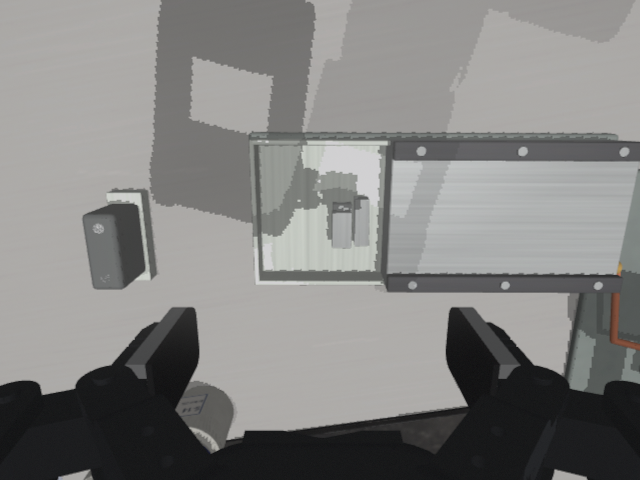

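>>> servo_tool:
  steps:
    - {"dp": [0.007, 0.0415, 0], "turn": 0}
    - {"dp": [0.007, 0.0415, 0], "turn": 0}
    - {"dp": [0.007, 0.0415, 0], "turn": 0}
    - {"dp": [0.007, 0.0415, 0], "turn": 0}
    - {"dp": [0.007, 0.0415, 0], "turn": 0}
    - {"dp": [0.007, 0.0415, 0], "turn": 0}
    - {"dp": [0.007, 0.0415, 0], "turn": 0}
    - {"dp": [0.007, 0.0415, 0], "turn": 0}
    - {"dp": [0, 0, 0], "turn": 0.142}
    - {"dp": [0, 0, 0], "turn": 0.143}

```text
clock: 17.25
eef_pos: [488.7, 247.4, 245.6]
ee_rot: [-0.712, -3.06, 0.001]
contact_force: [0.5, -0.3, 0.4]
gripper_width: 85.6
grip_force: 0.0
```

>>> servo_tool:
  steps:
    - {"dp": [0, 0, 0], "turn": 0.143}
    - {"dp": [0, 0, 0], "turn": 0.143}
    - {"dp": [0, 0, 0], "turn": 0.143}
    - {"dp": [0, 0, 0], "turn": 0.143}
    - {"dp": [0, 0, 0], "turn": 0.143}
    - {"dp": [0, 0, 0], "turn": 0.143}
    - {"dp": [0, 0, 0], "turn": 0.143}
    - {"dp": [0, 0, 0], "turn": 0.143}
    - {"dp": [0, 0, 0], "turn": 0.142}
    - {"dp": [0, 0, 0], "turn": 0}

```text
clock: 18.25
eef_pos: [488.9, 245.8, 245.8]
ee_rot: [-2.401, -2.026, 0.001]
contact_force: [0.0, -1.1, -0.1]
gripper_width: 85.8
grip_force: 0.0
```

>>> servo_tool:
  steps:
    - {"dp": [0, 0, 0.045], "turn": 0}
    - {"dp": [0, 0, 0], "turn": 0}
    - {"dp": [0, 0, 0], "turn": 0}

```text
clock: 18.55
eef_pos: [487.7, 246.4, 200.7]
ee_rot: [-2.397, -2.028, 0.004]
contact_force: [1.0, 0.6, 0.3]
gripper_width: 85.7
grip_force: 0.0
```

```bash
cat >> h.py <<'E'
t=np.array([514.6,53.2]);th=-.1673
Mb=np.array([[np.cos(th),-np.sin(th)],[np.sin(th),np.cos(th)]])
E
python3 - <<'E'
from h import *
p,M=T0();print(p,M.round(3).tolist(),(p[:2]-t)@Mb,telemetry.sense()["joints"])
im,d=imaging.read_camera("wrist");cv2.imwrite("pics/w7.png",im[:,:,::-1])
for n in ["plunger_top","reservoir"]:
  for q in nets.mark_of("wrist",n)[:2]: a=np.array(q["at"]);print(n,q["p"],((a[:2]-t)@Mb).round(1),a[2])
r=nets.masks_of("wrist","plunger_top")
if r:
  P=cloud("wrist",d,r[0]["region"]);L=np.c_[(P[:,:2]-t)@Mb,P[:,2]];print(r[0]["p"],len(L),np.percentile(L,[2,50,98],axis=0).round(1))
E
```

```text
[487.70953508 246.38521221 200.68328526] [[0.166, 0.986, -0.003], [0.986, -0.166, -0.001], [-0.001, -0.003, -1.0]] [-58.68434775 186.01013588] [ 2.63256932e-01  4.89316881e-01  1.67946300e+00 -7.99072395e-05
  9.75853441e-01  4.29658931e-01]
plunger_top 0.74 [ 74.9 192.7] 136.2
0.86 8353 [[ 58.1 167.9 124.6]
 [ 74.9 191.3 136.7]
 [ 89.2 214.3 145.2]]
```

View pics/w7.png

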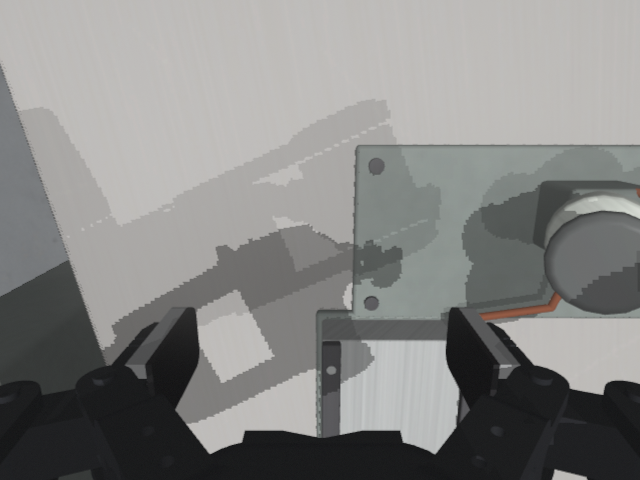

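>>> servo_tool:
  steps:
    - {"dp": [0.004, 0.03, 0], "turn": 0}
    - {"dp": [0, 0.03, 0], "turn": 0}
    - {"dp": [0, 0.0085, 0], "turn": 0}
    - {"dp": [0, 0, 0.02], "turn": 0}
    - {"dp": [0, 0, 0.018], "turn": 0}
    - {"dp": [0, 0, 0], "turn": 0}
    - {"dp": [0, 0, 0], "turn": 0}

```text
clock: 19.45
eef_pos: [555.8, 239.8, 163.8]
ee_rot: [-2.398, -2.029, 0.0]
contact_force: [-0.3, 0.1, 0.6]
gripper_width: 85.4
grip_force: 0.0
```

```bash
python3 - <<'E'
from h import *
p,M=T0();print(p,(p[:2]-t)@Mb)
im,d=imaging.read_camera("wrist");cv2.imwrite("pics/w8.png",im[:,:,::-1])
E
```

```text
[555.75135861 239.83543892 163.84498293] [  9.49814609 190.88217989]
```

View pics/w8.png

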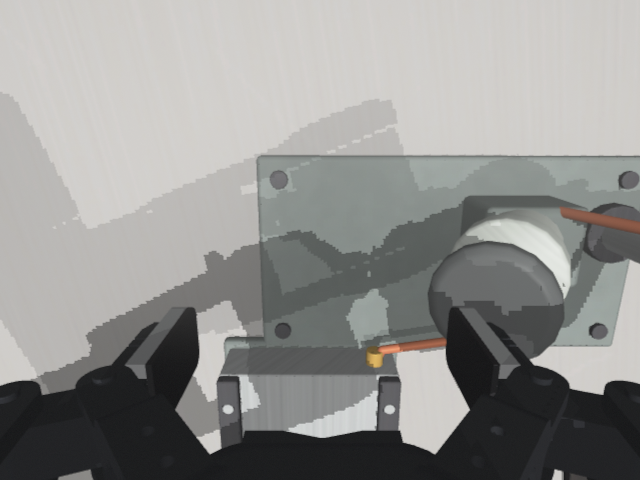

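>>> servo_tool:
  steps:
    - {"dp": [-0.001, 0.003, 0.005], "turn": 0}
    - {"dp": [0, 0, 0.005], "turn": 0}
    - {"dp": [0, 0, 0], "turn": 0}
    - {"dp": [0, 0, 0], "turn": 0}

```text
clock: 19.9
eef_pos: [558.8, 238.2, 153.2]
ee_rot: [-2.399, -2.028, 0.001]
contact_force: [-0.2, 0.0, 1.0]
gripper_width: 85.5
grip_force: 0.0
```

>>> servo_tool:
  steps:
    - {"dp": [0, 0, 0.004], "turn": 0}
    - {"dp": [0, 0, 0], "turn": 0}
    - {"dp": [0, 0, 0], "turn": 0}

```text
clock: 20.2
eef_pos: [558.8, 238.2, 149.2]
ee_rot: [-2.399, -2.028, 0.0]
contact_force: [0.6, -0.1, 0.5]
gripper_width: 85.1
grip_force: 0.0
```

>>> servo_tool:
  steps:
    - {"dp": [0, 0, 0.003], "turn": 0}
    - {"dp": [0, 0, 0], "turn": 0}
    - {"dp": [0, 0, 0], "turn": 0}

```text
clock: 20.5
eef_pos: [558.9, 238.2, 146.2]
ee_rot: [-2.399, -2.028, 0.0]
contact_force: [-0.2, -0.3, 0.3]
gripper_width: 85.3
grip_force: 0.0
```

>>> servo_tool:
  steps:
    - {"dp": [0, 0, 0.003], "turn": 0}
    - {"dp": [0, 0, 0], "turn": 0}
    - {"dp": [0, 0, 0], "turn": 0}

```text
clock: 20.8
eef_pos: [558.8, 238.2, 143.2]
ee_rot: [-2.399, -2.028, 0.0]
contact_force: [0.1, -0.2, 0.0]
gripper_width: 85.5
grip_force: 0.0
```

>>> servo_tool:
  steps:
    - {"dp": [0, 0, 0.003], "turn": 0}
    - {"dp": [0, 0, 0], "turn": 0}
    - {"dp": [0, 0, 0.003], "turn": 0}
    - {"dp": [0, 0, 0], "turn": 0}
    - {"dp": [0, 0, 0], "turn": 0}

```text
clock: 21.3
eef_pos: [558.8, 238.2, 137.1]
ee_rot: [-2.399, -2.028, 0.001]
contact_force: [-0.1, 1.3, 0.6]
gripper_width: 84.9
grip_force: 0.0
```

>>> servo_tool:
  steps:
    - {"dp": [0, 0, 0.003], "turn": 0}
    - {"dp": [0, 0, 0], "turn": 0}
    - {"dp": [0, 0, 0], "turn": 0}

```text
clock: 21.6
eef_pos: [558.9, 238.2, 134.2]
ee_rot: [-2.399, -2.028, 0.0]
contact_force: [-0.3, 0.6, 0.5]
gripper_width: 85.0
grip_force: 0.0
```

>>> servo_tool:
  steps:
    - {"dp": [0, 0.0005, 0.003], "turn": 0}
    - {"dp": [0, 0, 0], "turn": 0}
    - {"dp": [0, 0, 0], "turn": 0}

```text
clock: 21.9
eef_pos: [560.0, 238.2, 131.9]
ee_rot: [2.398, 2.028, 0.002]
contact_force: [-0.9, -0.4, 5.7]
gripper_width: 85.5
grip_force: 1.8
```

>>> servo_tool:
  steps:
    - {"dp": [0, 0.001, 0.003], "turn": 0}
    - {"dp": [0, 0, 0], "turn": 0}
    - {"dp": [0, 0, 0], "turn": 0}

```text
clock: 22.2
eef_pos: [561.5, 238.0, 129.2]
ee_rot: [2.398, 2.027, 0.003]
contact_force: [-0.6, -0.6, 5.7]
gripper_width: 85.3
grip_force: 2.3
```

>>> servo_tool:
  steps:
    - {"dp": [0, 0.002, 0.0035], "turn": 0}
    - {"dp": [0, 0.002, 0.0035], "turn": 0}
    - {"dp": [0, 0.002, 0.0035], "turn": 0}
    - {"dp": [0, 0, 0], "turn": 0}
    - {"dp": [0, 0, 0], "turn": 0}

```text
clock: 22.7
eef_pos: [567.2, 237.0, 119.2]
ee_rot: [2.398, 2.028, 0.003]
contact_force: [-1.9, -1.0, 8.5]
gripper_width: 85.4
grip_force: 4.2
```

>>> servo_tool:
  steps:
    - {"dp": [0, 0.001, 0.002], "turn": 0}
    - {"dp": [0, 0.001, 0.002], "turn": 0}
    - {"dp": [0, 0, 0], "turn": 0}
    - {"dp": [0, 0, 0], "turn": 0}

```text
clock: 23.1
eef_pos: [569.3, 236.7, 115.5]
ee_rot: [2.398, 2.027, 0.004]
contact_force: [-1.9, -0.8, 10.6]
gripper_width: 85.4
grip_force: 4.9
```

>>> servo_tool:
  steps:
    - {"dp": [0, 0.001, 0.002], "turn": 0}
    - {"dp": [0, 0, 0], "turn": 0}
    - {"dp": [0, 0, 0], "turn": 0}

```text
clock: 23.4
eef_pos: [570.3, 236.5, 113.7]
ee_rot: [2.397, 2.027, 0.004]
contact_force: [-2.2, -1.5, 10.8]
gripper_width: 85.3
grip_force: 5.2
```

>>> servo_tool:
  steps:
    - {"dp": [0, 0.001, 0.002], "turn": 0}
    - {"dp": [0, 0, 0], "turn": 0}
    - {"dp": [0, 0, 0], "turn": 0}

```text
clock: 23.7
eef_pos: [571.3, 236.3, 111.9]
ee_rot: [2.397, 2.027, 0.004]
contact_force: [-2.6, -0.7, 11.8]
gripper_width: 85.8
grip_force: 5.6
```

>>> servo_tool:
  steps:
    - {"dp": [0, 0.0005, 0.002], "turn": 0}
    - {"dp": [0, 0, 0], "turn": 0}
    - {"dp": [0, 0, 0], "turn": 0}

```text
clock: 24.0
eef_pos: [571.5, 236.3, 111.5]
ee_rot: [2.397, 2.027, 0.004]
contact_force: [-7.2, -2.1, 20.2]
gripper_width: 85.1
grip_force: 10.4
```

>>> servo_tool:
  steps:
    - {"dp": [0, 0, 0.002], "turn": 0}
    - {"dp": [0, 0, 0], "turn": 0}
    - {"dp": [0, 0, 0], "turn": 0}

```text
clock: 24.3
eef_pos: [571.7, 236.3, 111.2]
ee_rot: [2.396, 2.027, 0.006]
contact_force: [-10.1, -2.7, 28.9]
gripper_width: 85.6
grip_force: 14.9
```

>>> servo_tool:
  steps:
    - {"dp": [0, 0, 0], "turn": 0}
    - {"dp": [0, 0, 0], "turn": 0}
    - {"dp": [0, 0, 0], "turn": 0}
    - {"dp": [0, -0.003, -0.006], "turn": 0}
    - {"dp": [0, -0.004, -0.007], "turn": 0}
    - {"dp": [0, -0.004, -0.008], "turn": 0}
    - {"dp": [0, -0.004, -0.01], "turn": 0}
    - {"dp": [0, -0.003, -0.02], "turn": 0}
    - {"dp": [0, -0.02, -0.03], "turn": 0}
    - {"dp": [0, -0.03, 0], "turn": 0}

```text
clock: 25.3
eef_pos: [506.7, 248.1, 189.9]
ee_rot: [2.398, 2.025, 0.012]
contact_force: [-0.2, 0.1, -0.1]
gripper_width: 85.4
grip_force: 0.0
```

>>> servo_tool:
  steps:
    - {"dp": [0, -0.03, 0], "turn": 0}
    - {"dp": [0, 0, 0], "turn": 0}
    - {"dp": [0, 0, 0], "turn": 0}
    - {"dp": [0, 0, 0], "turn": 0}

```text
clock: 25.7
eef_pos: [475.1, 252.6, 186.7]
ee_rot: [2.399, 2.028, 0.001]
contact_force: [1.1, -0.6, 0.4]
gripper_width: 85.7
grip_force: 0.0
```

```bash
python3 - <<'E'
from h import *
s=telemetry.sense();print(s["eef_pos"],s["contact_force"],s["clock"])
for c in ["wrist","side"]:
  im,d=imaging.read_camera(c)
  for n in ["plunger_top","chip_a"]:
    for q in nets.mark_of(c,n)[:3]: a=np.array(q["at"]);print(c,n,q["p"],((a[:2]-t)@Mb).round(1),a[2])
  r=nets.masks_of(c,"plunger_top")
  if r and c=="wrist":
    P=cloud("wrist",d,r[0]["region"]);L=np.c_[(P[:,:2]-t)@Mb,P[:,2]];print(r[0]["p"],len(L),np.percentile(L,[2,50,98],axis=0).round(1))
print(nets.mark_of("side","scraper")[:1],nets.mark_of("side","sample_jar")[:2],nets.mark_of("side","seal_spool")[:1])
E
```

```text
[475.13539875 252.57790188 186.72918007] [ 1.14519987 -0.62419107  0.43505881] 25.7
wrist chip_a 0.15 [ 2.4 -3.3] 2.6
0.75 4469 [[ 55.7 166.5 119.9]
 [ 64.7 188.2 128.5]
 [ 73.5 210.4 134. ]]
side plunger_top 0.44 [ 76.4 189.4] 128.7
side chip_a 0.64 [  11.8 -130.9] 34.8
side chip_a 0.41 [   8.2 -131.2] 29.0
side chip_a 0.36 [   7.  -105.4] 22.0
[{'at': [491.9, -258.1, 1.0], 'p': 0.76}] [{'at': [723.8, -334.8, 0.4], 'p': 0.82}, {'at': [678.6, -244.5, 0.3], 'p': 0.68}] [{'at': [653.8, -449.2, -0.1], 'p': 0.83}]
```

```bash
python3 -c "
from plant import env
print(env.close_job())"
```

```text
the job is handed in; nothing more can be done
None
```

The job is handed in, with no verdict returned: the bed is clear with the offcuts in the chip tray (two seen clearly, the third apparently under one of them), the plunger was pressed to its stop, held and sprang back up, and the scraper stands upright on the worktop with the jars and spool where they were.

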